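# Free the power bank from under the router

## Robot

A 6-joint arm with a two-finger parallel gripper is mounted at the origin on the work surface. World frame = base frame: x ahead of the robot, y to its left, z up, the work surface at z = 0. Lengths are in m, angles in rad, forces in N, time in s.
With the tool pointing down it reaches from about 0.35 to 0.8 m from the base axis. Payload 7.3 kg.
Tool frame: the origin (TCP) lies between the finger pads; the fingertips stand 25 mm ahead of it and the grasp point (between the pads) lies 6 mm ahead of it (r.tip_extent is the distance from the TCP to the fingertips, in m); z points along the fingers, y is the direction in which the jaws open and shut (so a half turn about z gives the same grasp; the last joint's range is limited). The gripper opens to 85 mm and grips with 20 to 120 N. Pads are 22 mm wide; open, the fingers measure 114 mm over their backs; the gripper's body (76 mm by 85 mm) begins 54 mm behind the grasp point. The pads swing forward as they close: fully open they stand 13 mm farther back than shut.
Start: joints at [-1.291, 0.342, 1.524, -0, 1.275, -0.146], TCP at [0.217, -0.478, 0.256] pointing down, gripper open.
Joint ranges: [-2.53, 2.53], [-0.77, 2.02], [0.04, 2.7], [-1, 4.14], [0.28, 2.66], [-3.11, 3.11]. Speed limits (rad/s): [2.57, 2.57, 3.14, 3.14, 3.14, 3.14].

## Interface

Orientations are given as a unit quaternion [x, y, z, w].
In Python, from workcell import r, command_gripper, optics gives the robot as it stands. The module is installed in compiled form; this text tells all that it offers. Calls block until the motion is done:
- r.reach(position, orientation): joint-space move of the TCP to a pose.
- r.move_straight(position, orientation=None, speed=0.15, max_force=None): straight line of the TCP; orientation=None keeps the orientation; speed is the mean speed in m/s. With max_force (N) it stops when the force on the tool has changed by that much, and returns True; else False.
- r.movej(angles): joint-space move.
- command_gripper(opening, force=None): finger opening in m; force is the grip in N (None keeps the last); returns when the fingers have stopped.
- r.hold(seconds).
- r.solve_ik(position, orientation): joint angles nearest the present ones, or None.
- r.read_state(): the state.
- optics.get_image(name): name is "scene" or "top" or "wrist"; returns (picture, depth): 480x640x3 uint8, red, green, blue; 480x640 float32, m along the optical axis (not along the pixel's ray), 0 where there is no reading.
- optics.camera_model(name): a dict with "K" (3x3 intrinsics, pixels), "R" (3x3) and "t" (3): a world point X has camera coordinates R X + t; the wrist camera has in their place "tool_from_camera" (4x4, takes a point from camera to tool coordinates, whose origin is the TCP and whose axes are the flange's). Camera axes: x right, y down, z forward; pixel columns grow to the right and rows downward; lengths in m; the calibration is good to about 2 mm. The wrist camera is an equidistant fisheye: a pixel r from the principal point sees the ray r / f radians off the axis. A picture is of the moment at which its call begins: read the wrist's pose just before it. camera_model takes no time and is no camera call.
A pose or a line that the arm cannot do raises r.PlanningError and nothing moves.
- r.finish_job(): hands the job in, once; it reports no verdict.
The state is a dict: "time_s": time; "joint_positions": joint angles; "dq": joint speeds; "tau": joint torques, N m; "eef_pos": TCP position; "eef_rot": TCP orientation; "contact_force": force on the tool from outside, world axes, zero at the start; "torque": the same for the moment, N m; "grip_width": finger opening in m.
Only numpy, scipy, OpenCV 4.12 (cv2) and the standard library are available. Lean on these libraries where they do the work, as an engineer would, in place of code of your own. Each camera call takes 0.05 s, during which the arm holds its last target. There are 200 camera calls.

## Task

The power bank has ended up sandwiched between the white router and the set-top box. Lift the router off and set it down flat on the bare surface between the set-top box and the wooden tray, lay the power bank flat in the tray, then put the router back, right way up, in the middle of the set-top box's top and square with it, and let go.

Things in the scene. Friction and masses are not known exactly. Their poses are not given: they have to be found in the camera images.
- router_center (a point): White plastic router, a flat box with rounded edges 58 mm (own x) by 110 mm (own y) by 34 mm high (z up), 0.2 kg or so; a folded aerial 9 mm thick lies along each short end, making it 133 mm long over all. The point is the centre of the box, 17 mm above its underside. It starts on top of the power bank, lined up with it to within about 6 mm and 6 degrees. Grip it across its 58 mm width. (The smaller square white hub on a grey book is not it.)
- bank_center (a point): Power bank, a plain aluminium slab 52 mm (own x) by 104 mm (own y) by 26 mm high (z up), about 0.24 kg. The point is its centre, 13 mm above its underside. It starts on top of the set-top box under the router, long sides along the box's long sides to within about 6 degrees, so the stack is 100 mm high. Grip it across its 52 mm width.
- setbox_top (a point): Centre of the flat top of the set-top box, a grey plastic box 120 mm (own x) by 190 mm (own y) by 40 mm high that stays put on the unit; the point is 40 mm above the unit's surface (which is at height 0). z is up, y along the box's long side. Its centre is at least 400 mm from the tray's centre, on either the left or the right; the unit's surface half-way between the two is bare.
- tray_in (a point): Centre of the inner floor of a shallow open tray of pale wood that stays put, 162 mm (own x) by 190 mm (own y) outside, walls 6 mm thick and 20 mm high, so 150 by 178 mm inside; the floor is about 6 mm above the unit's surface. z is up, y along the long side. It is empty; the white round dish is not it.
Mind the look-alikes: they are no part of the job. What is shaped like the part that bears bank_center but orange or yellow is not meant.

How it is judged:
On the way, in this order (a step that is already met when the one before it is completed fails the run):
1. the router lies flat on the unit's surface, off the set-top box, with the power bank still lying on the box (height (world z) of router_center below 0.023 m and angle between router_center's own z axis and vertical below 0.12 rad and horizontal distance between router_center and setbox_top above 0.1 m and x of bank_center in the frame of setbox_top between -0.05 and 0.05 m and y of bank_center in the frame of setbox_top between -0.05 and 0.05 m and z of bank_center in the frame of setbox_top between 0.007 and 0.019 m), for 0.3 s.
2. the power bank lies flat in the tray while the router still lies aside (x of bank_center in the frame of tray_in between -0.06 and 0.06 m and y of bank_center in the frame of tray_in between -0.07 and 0.07 m and z of bank_center in the frame of tray_in between 0.007 and 0.019 m and angle between each of bank_center, router_center's own z axis and vertical below 0.12 rad and height (world z) of router_center below 0.023 m and horizontal distance between router_center and setbox_top above 0.1 m), for 0.3 s.
At the end, for the whole second after the job is handed in: The power bank lies flat on the tray's floor, its centre within 60 mm (x) and 70 mm (y) of the tray's centre; the router lies flat, right way up, directly on the set-top box, its centre within 20 mm of the middle of the top each way, its long side within 11 degrees of the box's long side (x of bank_center in the frame of tray_in between -0.06 and 0.06 m and y of bank_center in the frame of tray_in between -0.07 and 0.07 m and z of bank_center in the frame of tray_in between 0.007 and 0.019 m and angle between each of bank_center, router_center's own z axis and vertical below 0.12 rad and x of router_center in the frame of setbox_top between -0.02 and 0.02 m and y of router_center in the frame of setbox_top between -0.02 and 0.02 m and z of router_center in the frame of setbox_top between 0.011 and 0.023 m and angle between the y axis of router_center and the y axis of setbox_top, either way round below 0.2 rad); the robot touches nothing.
It also fails if it takes over 72 s, if anything falls off the work surface, if the arm or the gripper's body presses on something with over 40 N, if the wrist force passes 120 N, or if a joint passes its speed limit or range.

## Working session

There is one attempt and no reset: what is moved stays moved. The work goes in short steps, each a Python script; the robot and the scene stay as the last script left them, time stands still between calls to the robot, and variables do not carry over. Pictures are saved under pics/ and viewed, about 8 in all and at most 12, crops included, and the job is handed in when it is done.

```bash
mkdir -p pics && ls && python3 - <<'E'
from workcell import r, command_gripper, optics
import cv2, numpy as np
for n in ("scene","top"):
    im,d=optics.get_image(n); cv2.imwrite(f"pics/{n}0.png",im[...,::-1]); np.savez(f"{n}0.npz",im=im,d=d)
    m=optics.camera_model(n); print(n,np.round(m["K"],1).tolist(),np.round(m["R"],3).tolist(),np.round(m["t"],3).tolist(), (d==0).mean())
print(optics.camera_model("wrist")); s=r.read_state(); print(s["time_s"],s["eef_rot"],s["grip_width"],r.tip_extent)
E
```

```text
pics
scene [[609.8, 0.0, 323.7], [0.0, 609.8, 242.6], [0.0, 0.0, 1.0]] [[0.731, 0.682, 0.024], [0.386, -0.384, -0.839], [-0.563, 0.622, -0.544]] [-0.474, -0.124, 1.454] 0.016689453125
top [[608.5, 0.0, 315.3], [0.0, 608.5, 226.8], [0.0, 0.0, 1.0]] [[0.027, -1.0, -0.015], [-0.997, -0.026, -0.077], [0.076, 0.017, -0.997]] [0.068, 0.573, 1.24] 0.003935546875
{'K': array([[371.64829954,   0.        , 323.29203528],
       [  0.        , 371.64829954, 236.47600336],
       [  0.        ,   0.        ,   1.        ]]), 'tool_from_camera': array([[ 1.01908060e-03, -9.44992857e-01, -3.27089379e-01,
         8.50121292e-02],
       [ 9.99999472e-01,  9.20744087e-04,  4.55482469e-04,
        -5.92810725e-04],
       [-1.29262068e-04, -3.27089671e-01,  9.44993297e-01,
        -1.18175650e-01],
       [ 0.00000000e+00,  0.00000000e+00,  0.00000000e+00,
         1.00000000e+00]])}
0.1 [ 9.77425477e-01  2.11279413e-01 -2.46680880e-05 -6.67988234e-04] 0.08537725420038678 0.025
```

View pics/top0.png

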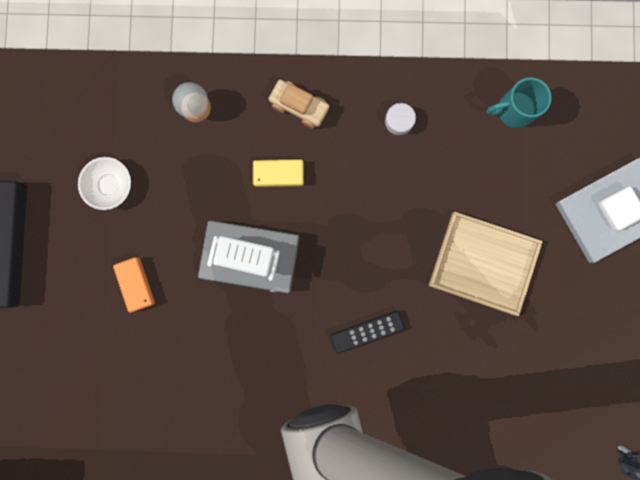

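View pics/scene0.png

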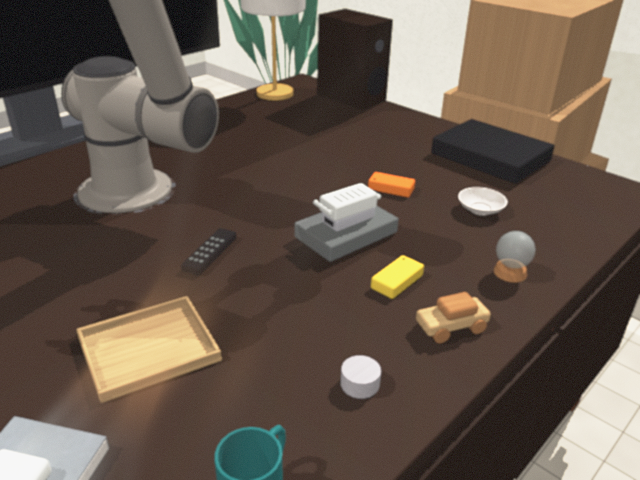

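The white router is at top-image pixel (245,257), on the grey box with the silver slab under it. Look-alikes: the square white hub on the book at (622,208), the orange slab at (133,285), the yellow slab at (278,173), the round dish at (105,183) and the wooden toy car at (298,102). The tray is at (487,263). Next I measure them and check one close crop.

```bash
cat > h.py <<'E'
from workcell import r, command_gripper, optics
import cv2, numpy as np
from scipy.spatial.transform import Rotation as Rot
def cloud(name,d):
    m=optics.camera_model(name); K=m["K"]
    v,u=np.mgrid[:480,:640]
    P=np.stack([(u-K[0,2])/K[0,0]*d,(v-K[1,2])/K[1,1]*d,d],-1)
    return (P-m["t"])@m["R"]
def plane(name,uv,z):
    m=optics.camera_model(name);K=m["K"]; c=-m["R"].T@m["t"]
    uv=np.atleast_2d(uv).astype(float)
    ray=np.c_[(uv-[K[0,2],K[1,2]])/[K[0,0],K[1,1]],np.ones(len(uv))]@m["R"]
    return (c+ray*((z-c[2])/ray[:,2])[:,None])[:,:2]
def rect(xy):
    (c,s,a)=cv2.minAreaRect(xy.astype(np.float32)*1000)
    if s[0]<s[1]: a+=90     # direction of long side
    a=(a+90)%180-90
    return np.array(c)/1000,sorted(s),a   # a: deg of long side wrt world x
def biggest(mask):
    n,l,st,_=cv2.connectedComponentsWithStats(mask.astype(np.uint8))
    return l==1+np.argmax(st[1:,4])
def quat(yaw):  # tool down, tool y (jaw) axis at world angle yaw
    y=np.array([np.cos(yaw),np.sin(yaw),0]);z=np.array([0,0,-1.]);x=np.cross(y,z)
    return Rot.from_matrix(np.c_[x,y,z]).as_quat()
E
python3 - <<'E'
from h import *
f=np.load("top0.npz");im,d=f["im"],f["d"];W=cloud("top",d);z=W[...,2]
print("table z",np.median(z[380:430,120:200]),"noise",z[380:430,120:200].std())
roi=np.zeros((480,640),bool);roi[200:310,180:320]=1
hsv=cv2.cvtColor(im,cv2.COLOR_RGB2HSV)
for n,m,h in (("router",roi&(z>.085)&(z<.115),.1),("box",roi&(z>.03),.04)):
    m=biggest(m);v,u=np.nonzero(m); print(n,rect(W[m][:,:2]),"ray",rect(plane("top",np.c_[u,v],h)),np.median(z[m]))
m=biggest(roi&(hsv[...,2]>190)&(hsv[...,1]<30));v,u=np.nonzero(m);print("white",rect(plane("top",np.c_[u,v],.1)))
m=biggest(roi&(hsv[...,2]>75)&(hsv[...,1]<70));v,u=np.nonzero(m);print("greybox",rect(plane("top",np.c_[u,v],.04)))
roi[:]=0;roi[200:325,420:550]=1
m=biggest(roi&(hsv[...,2]>110));v,u=np.nonzero(m);print("tray",rect(plane("top",np.c_[u,v],.02)),rect(W[m][:,:2]))
f=np.load("scene0.npz");c=np.hstack([cv2.resize(im[215:300,190:310],(480,340),interpolation=2)]);s=cv2.resize(f["im"][175:265,285:405],(480,360),interpolation=2)
cv2.imwrite("pics/crop1.png",np.vstack([c,s])[:600,:,::-1] if 0 else cv2.resize(np.vstack([c,s]),(411,600))[...,::-1])
E
```

```text
table z 0.00019112357744700836 noise 0.08578626601814018
router (array([0.5034259 , 0.22197592]), [62.34064483642578, 133.17987060546875], 78.47988891601562) ray (array([0.5032085, 0.2201904]), [61.853431701660156, 131.5383758544922], 78.5248794555664) 0.0992434685810184
box (array([0.50174081, 0.18728212]), [121.13777160644531, 254.64552307128906], 82.2469711303711) ray (array([0.50647177, 0.21890134]), [121.222412109375, 191.0353240966797], 82.42850494384766) 0.04192807876684865
white (array([0.50310806, 0.22827322]), [62.632347106933594, 118.9615249633789], 78.7601547241211)
greybox (array([0.5040249 , 0.21950746]), [124.49153900146484, 193.0710906982422], 81.92823028564453)
tray (array([ 0.50579361, -0.26870221]), [165.35577392578125, 195.41183471679688], 72.6310806274414) (array([ 0.52657281, -0.1679447 ]), [187.71273803710938, 433.57281494140625], 79.31261444091797)
```

View pics/crop1.png

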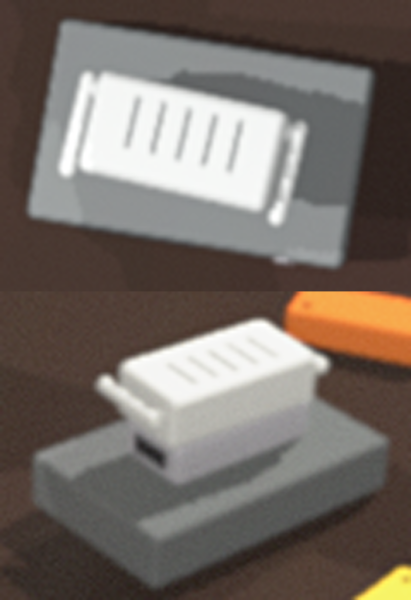

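The crop confirms the white router with five vents and two aerials, lying on a silver slab on the grey box. The orange and yellow slabs are separate. Next I pick the router.

```bash
cat >> h.py <<'E'
def choose(p,yaw,ref=0.0):
    best=None
    for k in (-1,0,1):
        q=quat(yaw+k*np.pi); j=r.solve_ik(p,q)
        if j is not None and (best is None or abs(j[5]-ref)<best[0]): best=(abs(j[5]-ref),q,j)
    return best[1]
def st(tag=""):
    s=r.read_state(); print(tag,"t",round(s["time_s"],2),"p",np.round(s["eef_pos"],4),"w",round(s["grip_width"],4),"F",np.round(s["contact_force"],1)); return s
E
python3 - <<'E'
from h import *
c=np.array([.5032,.2205]); yaw=np.radians(78.5-90)
q=choose([*c,.25],yaw)
for p,y in (([.506,-.025,.2],yaw),([.506,-.269,.2],np.radians(72.6-90))): print(r.solve_ik(p,choose(p,y)))
command_gripper(.085,40)
r.reach([*c,.19],q); st("above")
im,d=optics.get_image("wrist"); cv2.imwrite("pics/w1.png",im[...,::-1])
hit=r.move_straight([*c,.093],speed=.12,max_force=15); st(f"down {hit}")
E
```

```text
[-2.00748690e-01  3.62837718e-01  1.66001023e+00 -4.44089210e-16
  1.11874470e+00 -3.58265064e-05]
[-6.22340559e-01  4.77566749e-01  1.47316982e+00 -4.44089210e-16
  1.19085609e+00 -3.18653269e-01]
above t 2.99 p [0.5036 0.2198 0.1901] w 0.085 F [0.6 0.4 0.4]
down False t 4.0 p [0.5037 0.2206 0.0937] w 0.085 F [0.4 0.2 0.9]
```

View pics/w1.png

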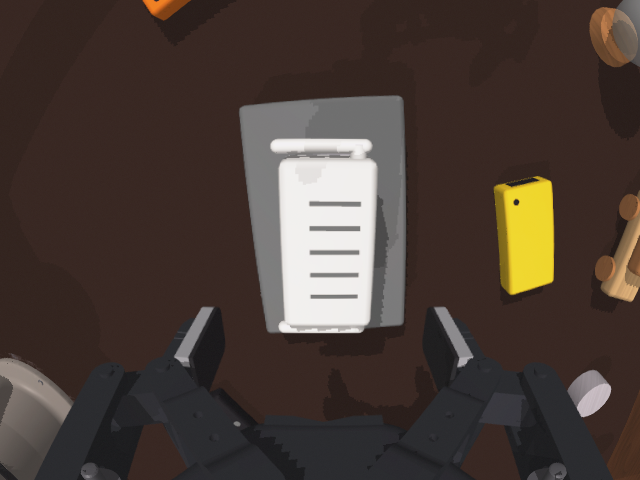

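The wrist view shows the router (column about 328) centred between the fingers (220 and 430) and aligned with them. I grip it, lift it and set it aside.

```bash
python3 - <<'E'
from h import *
s=r.read_state(); c=s["eef_pos"][:2]
command_gripper(.045,40); s=st("grip"); 
r.move_straight([*c,.2],speed=.12); s=st("lift")
if s["grip_width"]>.052:
    p=[.506,-.025]; q=choose([*p,.15],np.radians(-11.5))
    r.reach([*p,.12],q); st("over")
    r.move_straight([*p,.045],speed=.12)
    hit=r.move_straight([*p,.024],speed=.03,max_force=5); st(f"down {hit}")
    command_gripper(.085); r.move_straight([*p,.13],speed=.15); st("up")
    r.reach([.45,-.3,.25],quat(np.radians(-17)))
    st("end")
    im,d=optics.get_image("top"); cv2.imwrite("pics/top1.png",im[...,::-1]); np.savez("top1.npz",im=im,d=d)
E
```

```text
grip t 4.37 p [0.504  0.2207 0.0941] w 0.0575 F [ 0.1 -0.3  5. ]
lift t 5.41 p [0.5032 0.2204 0.1991] w 0.0574 F [ 0.7  0.1 -1.6]
over t 6.42 p [ 0.5064 -0.0243  0.1202] w 0.0572 F [ 0.2  0.2 -1.6]
down True t 7.76 p [ 0.5058 -0.025   0.028 ] w 0.0574 F [-0.9  0.3  4.5]
up t 8.98 p [ 0.5055 -0.0249  0.1293] w 0.0854 F [-0.1 -0.4 -0.5]
end t 10.15 p [ 0.4501 -0.2989  0.2491] w 0.0849 F [0.5 0.3 0.1]
```

View pics/top1.png

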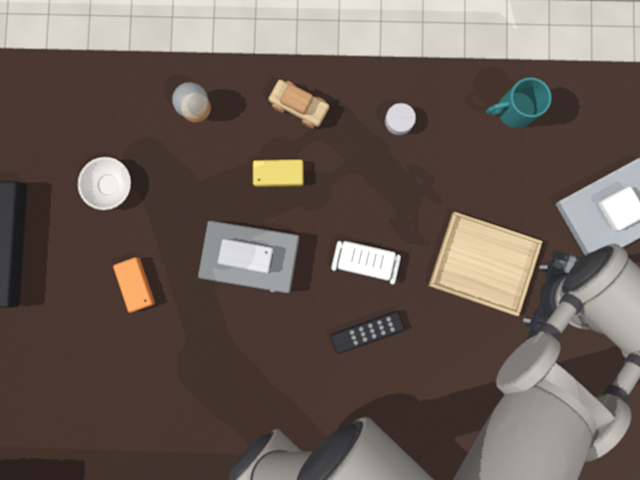

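The silver bank lies on the box at (245,255), and the router lies flat on the bare surface at (366,261). Next I measure both.

```bash
python3 - <<'E'
from h import *
f=np.load("top1.npz");im,d=f["im"],f["d"];W=cloud("top",d);z=W[...,2];hsv=cv2.cvtColor(im,cv2.COLOR_RGB2HSV)
def roi(a,b,c,e):
    m=np.zeros((480,640),bool);m[a:b,c:e]=1;return m
def rep(n,m,h):
    m=biggest(m);v,u=np.nonzero(m);print(n,rect(plane("top",np.c_[u,v],h)),"z",np.median(z[m]))
rep("bank",roi(225,285,205,290)&(z>.055)&(z<.08),.066)
rep("bankcol",roi(225,285,205,290)&(hsv[...,2]>170),.066)
rep("router",roi(225,300,320,412)&(z>.022)&(z<.05),.034)
rep("routercol",roi(225,300,320,412)&(hsv[...,2]>150),.034)
rep("box",roi(200,310,180,320)&(z>.03)&(z<.08),.04)
rep("tray",roi(200,325,420,535)&(z>.015)&(z<.03)&(hsv[...,2]>100),.02)
E
```

```text
bank (array([0.50683621, 0.22083707]), [51.77543640136719, 104.76288604736328], 80.7424545288086) z 0.06579026991937434
bankcol (array([0.50582303, 0.2229122 ]), [52.553245544433594, 104.02259063720703], 80.90760040283203) z 0.06578554191875566
router (array([ 0.50267917, -0.02220792]), [62.88431167602539, 131.31619262695312], 78.23828125) z 0.033240049896602744
routercol (array([ 0.50214847, -0.02143626]), [63.97263717651367, 133.54367065429688], 78.95584106445312) z 0.032837888064290846
box (array([0.50592538, 0.21837022]), [120.49079895019531, 189.5233154296875], 82.1871109008789) z 0.040998026782161766
tray (array([ 0.50603571, -0.26991055]), [161.74603271484375, 190.76475524902344], 72.59063720703125) z 0.019023247604334687
```

```bash
python3 - <<'E'
from h import *
c=[.5063,.2215]; q=choose([*c,.2],np.radians(-9.2))
r.reach([.48,0,.25],q); r.reach([*c,.15],q); st("above")
hit=r.move_straight([*c,.067],speed=.1,max_force=12); st(f"down {hit}")
command_gripper(.04,40); s=st("grip")
r.move_straight([*c,.2],speed=.12); s=st("lift")
if .046<s["grip_width"]<.06:
    p=[.506,-.2695]; q=choose([*p,.15],np.radians(-17.4))
    r.reach([.49,0,.22],q); r.reach([*p,.14],q)
    r.move_straight([*p,.05],speed=.12)
    hit=r.move_straight([*p,.030],speed=.03,max_force=5); st(f"down {hit}")
    command_gripper(.075); r.move_straight([*p,.15],speed=.15); st("up")
    r.reach([.45,.2,.25],quat(np.radians(-12)))
    st("end")
    im,d=optics.get_image("top"); cv2.imwrite("pics/top2.png",im[...,::-1]); np.savez("top2.npz",im=im,d=d)
    W=cloud("top",d);z=W[...,2];hsv=cv2.cvtColor(im,cv2.COLOR_RGB2HSV)
    def rep(n,a,b,c,e,zl,zh,h,k=1):
        m=np.zeros((480,640),bool);m[a:b,c:e]=1;m=biggest(m&(z>zl)&(z<zh)&k);v,u=np.nonzero(m);print(n,rect(plane("top",np.c_[u,v],h)),"z",np.median(z[m]))
    rep("router",225,300,320,412,.022,.05,.034)
    rep("bank",200,325,420,550,.025,.06,.032)
E
```

```text
above t 12.32 p [0.507  0.2203 0.1505] w 0.0848 F [ 0.5 -0.3  0.9]
down False t 13.31 p [0.5068 0.2216 0.0676] w 0.085 F [-0.   0.2 -0.2]
grip t 13.72 p [0.5071 0.2217 0.0679] w 0.0512 F [ 0.5 -0.5  5.9]
lift t 14.97 p [0.5058 0.2214 0.1991] w 0.0514 F [ 0.3 -0.2 -3.2]
down True t 18.4 p [ 0.5059 -0.2695  0.0338] w 0.0515 F [-0.2 -0.2  4.8]
up t 19.69 p [ 0.5055 -0.2692  0.1491] w 0.0753 F [ 0.1 -0.4  0.5]
end t 21.45 p [0.4504 0.1993 0.2497] w 0.0748 F [-0.2 -0.2  0.1]
router (array([ 0.50313025, -0.02224397]), [62.19887924194336, 131.2294158935547], 78.96884155273438) z 0.0331668077189636
bank (array([ 0.50533481, -0.26716919]), [51.95885467529297, 104.76605987548828], 73.00597381591797) z 0.031495929191285396
```

View pics/top2.png

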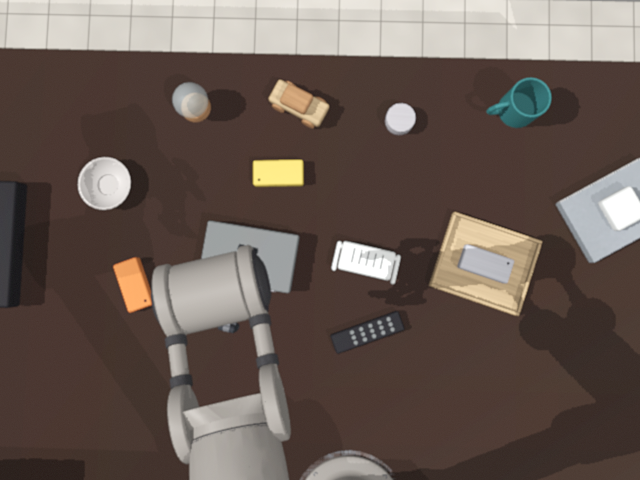

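The bank is flat in the tray at (486,263), measured within 3 mm of the tray's centre, and the router is undisturbed at (366,261). Now the router goes back.

```bash
python3 - <<'E'
from h import *
c=[.504,-.0225]; q=choose([*c,.2],np.radians(-11.3))
command_gripper(.085,40)
r.reach([*c,.12],q); st("above")
hit=r.move_straight([*c,.028],speed=.1,max_force=12); st(f"down {hit}")
command_gripper(.045,40); s=st("grip")
r.move_straight([*c,.18],speed=.12); s=st("lift")
if .052<s["grip_width"]<.066:
    p=[.506,.2185]; q=choose([*p,.15],np.radians(-7.7))
    r.reach([*p,.15],q)
    r.move_straight([*p,.085],speed=.12)
    hit=r.move_straight([*p,.064],speed=.03,max_force=5); st(f"down {hit}")
    command_gripper(.085); r.move_straight([*p,.19],speed=.15); st("up")
    r.reach([.40,-.25,.25],quat(np.radians(-20)))
    st("end")
    im,d=optics.get_image("top"); cv2.imwrite("pics/top3.png",im[...,::-1])
    W=cloud("top",d);z=W[...,2]
    def rep(n,a,b,c,e,zl,zh,h):
        m=np.zeros((480,640),bool);m[a:b,c:e]=1;m=biggest(m&(z>zl)&(z<zh));v,u=np.nonzero(m);print(n,rect(plane("top",np.c_[u,v],h)),"z",np.median(z[m]))
    rep("router",200,310,190,310,.06,.09,.074)
    rep("box",200,310,180,320,.03,.1,.04)
    rep("bank",200,325,420,550,.025,.06,.032)
E
```

```text
above t 22.79 p [ 0.5043 -0.0218  0.1206] w 0.085 F [ 0.3  0.5 -0.1]
down False t 23.86 p [ 0.5044 -0.0225  0.0285] w 0.085 F [-0.2 -0.2 -0.3]
grip t 24.23 p [ 0.5047 -0.0227  0.0288] w 0.0574 F [-1.   0.2  5.7]
lift t 25.64 p [ 0.5035 -0.0224  0.1792] w 0.0571 F [-1.1 -0.4 -1.6]
down True t 27.84 p [0.5058 0.2185 0.0688] w 0.0574 F [-0.4 -0.4  4.8]
up t 29.19 p [0.5055 0.2183 0.1891] w 0.0848 F [-0.3  1.1 -0.2]
end t 30.96 p [ 0.4004 -0.2494  0.2498] w 0.0851 F [ 0.8 -0.1 -0. ]
router (array([0.50222403, 0.21643022]), [62.29595184326172, 131.38235473632812], 82.46540069580078) z 0.07320653142390687
box (array([0.50590405, 0.21821451]), [120.49079895019531, 189.83770751953125], 82.1871109008789) z 0.041747091108686366
bank (array([ 0.50491016, -0.26717059]), [51.963199615478516, 104.34233856201172], 72.48976135253906) z 0.03151896927701775
```

View pics/top3.png

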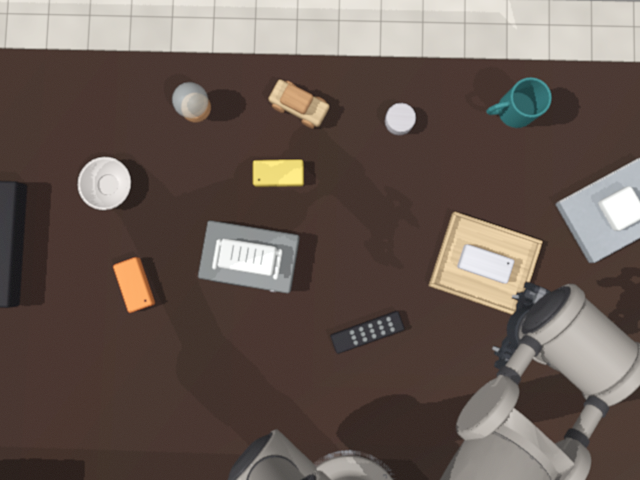

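The router is square on the box at (247,257), within 4 mm and 0.3° of the box. The bank is in the tray at (487,263), and the gripper is clear of everything. I hand the job in.

```bash
python3 -c "
from workcell import r
r.finish_job()"
```

```text
the job is handed in; nothing more can be done
```

I set the router down flat between the set-top box and the tray, laid the power bank in the tray, put the router back on the box and let go. I handed the job in at about 31 s of the 72 s allowed; the hand-in reports no verdict.

The last checks, measured from the top camera, all fell within the limits:

| Check | Measured | Limit |
|---|---|---|
| Router centre from the middle of the box top | about 4 mm across, 2 mm along | 20 mm each way |
| Router long side against the box's | 0.3° | 11° |
| Router top height | 73 mm (74 mm expected lying directly on the box) | – |
| Bank centre from the tray centre | about 3 mm | 60 mm (x), 70 mm (y) |
| Bank top height | 31.5 mm (32 mm expected lying flat) | – |

- **Order of steps:** before each next move, an image showed the router lying aside with the bank still on the box, then the bank in the tray with the router still aside.
- **Forces:** the tool force readings I took stayed under 6 N.
- **One small disagreement:** the camera puts the router's centre about 3 to 4 mm off the arm's own release position. This is slightly more than the 2 mm calibration error, but well inside the limits.

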